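Fetch the socket from behind the cans

TASK

A black impact socket stands in the cardboard flat, shut in by a spray can, a square tin and a capped bottle. First clear all three containers onto the black rubber mat at the side, standing upright; then take the socket out and set it upright in the empty middle hole of the wooden socket board; then put the spray can, the tin and the bottle back upright in the flat, each on the very spot where it stood before (to about a centimetre). Knock nothing over and leave the two other sockets standing in their holes.

Things in the scene. Friction and masses are not known exactly. Their poses are not given: they have to be found in the camera images.
- flat: Fixed open cardboard tray, 200 (x) x 210 (y) x 30 mm high, floor top 4 mm above its origin (centre of underside, on the table); place and yaw vary. Spots in its frame, mm: socket (10,0); containers, in varying order, (-55,0), (10,65), (10,-65). Finger room: at (-55,0) close along its y, at the other two along its x. A file (not part of the job) lies along y at x = 80, lower than the walls.
- mat: Black rubber mat, 200 x 200 x 4 mm, the side area, empty at the start; fixed. Origin: centre of its underside, on the table. It lies to the left or the right of the flat, with the socket board on the other side; its yaw varies.
- board_hole0 (a point): Centre of the mouth of the empty middle hole of the fixed wooden socket board: blind hole, felt at its bottom, 52 mm across, 10 mm deep; board top 20 mm above the table. The board is 240 mm long (x) and 80 mm wide (y), to the left or right of the flat, away from the mat. Two other sockets stand in its other holes, 78 mm away along +x and -x, so close the fingers along its y here.
- spraycan: Loose round aluminium spray can, 52 mm across, straight-sided to 112 mm, domed above with a small white nozzle, 135 mm high in all, about 0.3 kg. Origin: centre of its underside, z up along its axis.
- tin: Loose square steel tin, 50 x 50 mm (sides along its x and y, parallel to the flat's sides at the start), 120 mm high, with a cap 24 mm across on top, 132 mm in all, about 0.35 kg. Origin: centre of its underside.
- bottle: Loose round grey plastic bottle, body 54 mm across up to 78 mm, tapering to a 32 mm neck at 100 mm, with a black cylindrical cap 36 mm across from 104 to 135 mm above the foot, about 0.28 kg. Can be lifted by the cap. Origin: centre of its underside.
- socket: The socket to fetch: loose dark steel cylinder standing on end, 40 mm across, 55 mm high, about 0.3 kg. Stands in the flat among the containers. Origin: centre of its underside, z up along its axis.
- socket_s: Small socket, 30 mm across, 45 mm high, loose in the board's hole on +x; leave it there. Its top is 55 mm above the table. Origin: centre of its underside.
- socket_l: Large socket, 42 mm across, 50 mm high, loose in the board's hole on -x; leave it there. Its top is 60 mm above the table. Origin: centre of its underside.

How it is judged (in metres and radians):
On the way, in this order (a step that is already met when the one before it is completed fails the run):
1. the spray can, the tin and the bottle all stand upright and released on the mat, while the socket is still where it was (x of spraycan in the frame of mat between -0.085 and 0.085 m and y of spraycan in the frame of mat between -0.085 and 0.085 m and z of each of spraycan, tin, bottle in the frame of mat below 0.012 m and angle between each of spraycan, tin, bottle's own z axis and vertical below 0.15 rad and contact force between the fingers and spraycan below 0.3 N and x of tin in the frame of mat between -0.085 and 0.085 m and y of tin in the frame of mat between -0.085 and 0.085 m and contact force between the fingers and tin below 0.3 N and x of bottle in the frame of mat between -0.085 and 0.085 m and y of bottle in the frame of mat between -0.085 and 0.085 m and contact force between the fingers and bottle below 0.3 N and distance of socket from where it was at the start of the episode below 0.03 m), for 0.2 s.
2. the socket stands in the board's middle hole, released (horizontal distance between socket and board_hole0 below 0.01 m and z of socket in the frame of board_hole0 below -0.005 m and angle between socket's own z axis and vertical below 0.12 rad and contact force between the fingers and socket below 0.3 N), for 0.2 s.
At the end, for the whole second after the job is handed in: Socket upright in the middle hole (axis within 10 mm of its centre, foot 5 mm or more below the board's top); spray can, tin and bottle each upright within 15 mm of where they started; the two other sockets within 15 mm of where they were; all released and at rest (horizontal distance between socket and board_hole0 below 0.01 m and z of socket in the frame of board_hole0 below -0.005 m and angle between each of socket, spraycan, tin, bottle's own z axis and vertical below 0.12 rad and distance of each of spraycan, tin, bottle, socket_s, socket_l from where it was at the start of the episode below 0.015 m and linear speed of each of spraycan, tin, bottle, socket below 0.02 m/s); the robot touches nothing.
It fails at once if the spray can, the tin or the bottle is knocked over (leans more than 40 degrees) (angle between any of spraycan, tin, bottle's own z axis and vertical above 0.7 rad).
It fails at once if one of the two other sockets is knocked over or taken out of its hole (angle between any of socket_s, socket_l's own z axis and vertical above 0.5 rad or distance of any of socket_s, socket_l from where it was at the start of the episode above 0.025 m).
It also fails if it takes over 134 s, if anything falls off the work surface, if the arm or the gripper's body presses on something with over 40 N, if the wrist force passes 120 N, or if a joint passes its speed limit or range.

ROBOT

A 6-joint arm with a two-finger parallel gripper is mounted at the origin on the work surface. World frame = base frame: x ahead of the robot, y to its left, z up, the work surface at z = 0. Lengths are in mm, angles in rad, forces in N, time in s.
With the tool pointing down it reaches from about 275 to 825 mm from the base axis. Payload 4.9 kg.
Tool frame: the origin (TCP) lies at the very end of the fingers, on their centre line; the grasp point (between the pads) lies 19 mm behind it; z points along the fingers, y is the line along which they close (so a half turn about z gives the same grasp; the last joint's range is limited). The gripper opens to 85 mm and grips with 20 to 120 N. Pads are 22 mm wide; open, the fingers measure 114 mm over their backs; the gripper's body (76 mm by 85 mm) begins 54 mm behind the grasp point. The pads swing forward as they close: fully open they stand 13 mm farther back than shut.
Start: joints at [-1.283, 0.326, -0.193, 1.052, 0, 1.437], TCP at [225.185, -501.807, 231.281] pointing down, gripper open.
Joint ranges: [-2.65, 2.65], [-0.97, 1.79], [-1.3, 1.35], [-1.93, 2.1], [-1.47, 1.37], [-3.14, 3.14]. Speed limits (rad/s): [2.57, 2.57, 3.14, 3.14, 3.14, 3.14].

INTERFACE

Orientations are given as [roll, pitch, yaw] about the fixed x, y, z axes, in that order (R = Rz(yaw) Ry(pitch) Rx(roll)).
In Python, from bench import bot, solve_ik, imaging gives the robot as it stands. Calls block until the motion is done:
- bot.move_ptp(position, orientation): joint-space move of the TCP to a pose.
- bot.movel(position, rot=None, max_speed=150, threshold=None): straight line of the TCP; rot=None keeps the orientation; max_speed is the mean speed in mm/s. With threshold (N) it stops when the force on the tool has changed by that much, and returns True; else False.
- bot.move_j(angles): joint-space move.
- bot.grip(opening, effort=None): opening from 0.0 (shut) to 1.0 (fully open); effort is the grip in N (None keeps the last); returns when the fingers have stopped.
- bot.dwell(seconds).
- solve_ik(position, orientation): joint angles nearest the present ones, or None.
- bot.get_state(): the state.
- imaging.capture(name): name is "scene" or "top" or "wrist"; returns the picture (480x640x3 uint8, blue, green, red); there is no depth.
- imaging.camera_model(name): a dict with "K" (3x3 intrinsics, pixels), "position" and "rotation" of the camera in the world. Camera axes: x right, y up, looking along -z (the intrinsics and any distortion apply to the point x, -y, -z); pixel columns grow to the right and rows downward; lengths in mm; the calibration is good to about 2 mm. The wrist camera is an equidistant fisheye: a pixel r from the principal point sees the ray r / f radians off the axis. A picture is of the moment at which its call begins: read the wrist's pose just before it. camera_model takes no time and is no camera call; for the wrist camera it gives the pose at the moment of the call.
A pose or a line that the arm cannot do raises bot.IKError and nothing moves.
- bot.sign_off(): hands the job in; it is judged then, once.
The state is a dict: "t": time; "qpos": joint angles; "joint_velocities": joint speeds; "effort": joint torques, N m; "tcp_pos": TCP position; "orientation": TCP orientation; "contact_force": force on the tool from outside, world axes, zero at the start; "wrist_torque": the same for the moment, N m; "opening": opening from 0.0 (shut) to 1.0 (fully open); "gripper_force": force on a finger pad.
Only numpy, scipy, OpenCV 4.12 (cv2) and the standard library are available. Lean on these libraries where they do the work, as an engineer would, in place of code of your own. Each camera call takes 0.05 s, during which the arm holds its last target. There are 200 camera calls.

## Working session

There is one attempt and no reset: what is moved stays moved. The work goes in short steps, each a Python script; the robot and the scene stay as the last script left them, time stands still between calls to the robot, and variables do not carry over. Pictures are saved under pics/ and viewed, at most 14 in all, crops included, and the job is handed in when it is done.

```bash
ls; mkdir -p pics; python3 - <<'E'
from bench import bot, solve_ik, imaging
import cv2
for n in ("top","scene"):
    cv2.imwrite(f"pics/{n}0.png",imaging.capture(n))
    m=imaging.camera_model(n); print(n,m)
print(imaging.camera_model("wrist"))
print(bot.get_state())
E
```

```text
pics
top {'K': array([[603.43483115,   0.        , 316.38319393],
       [  0.        , 603.43483115, 238.61406176],
       [  0.        ,   0.        ,   1.        ]]), 'position': array([ 416.99451711,   -9.46213129, 1395.64535864]), 'rotation': array([ 0.06314177,  0.00307781, -1.55250388])}
scene {'K': array([[475.64911698,   0.        , 327.07816634],
       [  0.        , 475.64911698, 226.99279502],
       [  0.        ,   0.        ,   1.        ]]), 'position': array([ 907.61371702, -100.83806049,  767.75034322]), 'rotation': array([ 0.50437398, -0.00648783,  1.30856736])}
{'K': array([[371.64829954,   0.        , 322.44357878],
       [  0.        , 371.64829954, 243.91656574],
       [  0.        ,   0.        ,   1.        ]]), 'position': array([ 285.36180747, -473.45090715,  373.02206456]), 'rotation': array([-0.26491054,  0.00132557, -1.14937228])}
{'t': 0.1, 'qpos': array([-1.28321638e+00,  3.26869710e-01, -1.93446479e-01,  1.05201400e+00,
       -1.29464338e-05,  1.43663323e+00]), 'joint_velocities': array([ 0.00096936, -0.00257614,  0.00246262, -0.0013755 ,  0.00070993,
        0.00126294]), 'effort': array([-3.51062126e-04, -4.44240332e+01,  2.63036853e+01,  7.90224265e-03,
       -1.64205112e-04, -4.24003616e-06]), 'tcp_pos': array([ 225.02365459, -501.30578749,  230.59437122]), 'orientation': array([-3.14007085e+00, -1.92340391e-04,  4.21742906e-01]), 'contact_force': array([0.28374224, 0.12758888, 0.55958917]), 'wrist_torque': array([ 0.02064533,  0.02517419, -0.03563196]), 'gripper_force': 0.0, 'opening': 1.001045934316533}
```

View pics/top0.png

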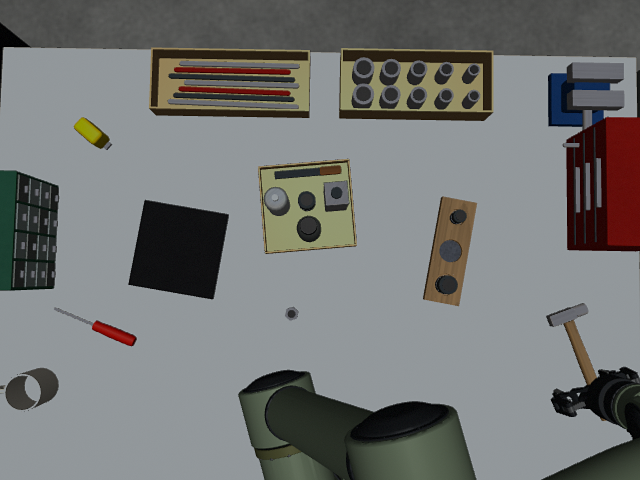

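View pics/scene0.png

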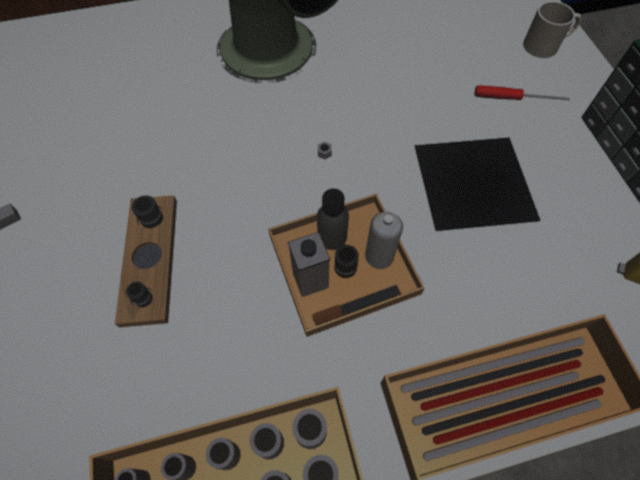

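The top view shows the flat around (308,207) with the can at (276,201), tin at (336,195), bottle at (309,229) and socket at (306,201). The mat is at (179,249) and the board's empty hole at (451,251). The file is at the top, so flat +x points up in the image: can at (10,65), tin at (10,-65), bottle at (-55,0).

```bash
cat > h.py <<'E'
import numpy as np, cv2
from scipy.spatial.transform import Rotation as R
from bench import bot, solve_ik, imaging
def ray(cam,px,z):
    """pixel(s) -> world points on the plane at height z"""
    m=cam; px=np.atleast_2d(np.float32(px)); K=m["K"]
    d=np.c_[(px[:,0]-K[0,2])/K[0,0],-(px[:,1]-K[1,2])/K[1,1],-np.ones(len(px))]
    d=d@R.from_euler("xyz",m["rotation"]).as_matrix().T
    p=m["position"]
    return p+d*((z-p[2])/d[:,2])[:,None]
def proj(cam,P):
    K=cam["K"]; c=(np.atleast_2d(P)-cam["position"])@R.from_euler("xyz",cam["rotation"]).as_matrix()
    return np.c_[K[0,2]+K[0,0]*c[:,0]/-c[:,2],K[1,2]-K[1,1]*c[:,1]/-c[:,2]]
def biggest(mask,box):
    x0,y0,x1,y1=box; m=np.zeros_like(mask); m[y0:y1,x0:x1]=mask[y0:y1,x0:x1]
    c,_=cv2.findContours(m,cv2.RETR_EXTERNAL,cv2.CHAIN_APPROX_NONE)
    return max(c,key=cv2.contourArea)
def rect(cam,cnt,z):
    w=ray(cam,cnt.reshape(-1,2),z)[:,:2].astype(np.float32)
    (c,s,a)=cv2.minAreaRect(w); return np.array(c),np.array(s),a
E
python3 - <<'E'
from h import *
im=cv2.imread("pics/top0.png"); cam=imaging.camera_model("top")
hsv=cv2.cvtColor(im,cv2.COLOR_BGR2HSV); g=im.max(2)
yel=((hsv[...,1]>60)*255).astype(np.uint8)
dark=((g<45)*255).astype(np.uint8)
print("flat",rect(cam,biggest(yel,(240,145,375,270)),30))
print("mat",rect(cam,biggest(dark,(110,180,245,315)),4))
print("board",rect(cam,biggest(yel,(405,180,490,320)),20))
sc=cv2.imread("pics/scene0.png"); cs=imaging.camera_model("scene"); hs=cv2.cvtColor(sc,cv2.COLOR_BGR2HSV)
ys=((hs[...,1]>60)*255).astype(np.uint8)
print("board scene",rect(cs,biggest(ys,(100,180,190,335)),20), "mat scene",rect(cs,biggest(((sc.max(2)<35)*255).astype(np.uint8),(405,130,550,240)),4),"flat scene",rect(cs,biggest(ys,(250,180,430,340)),15))
a=cv2.resize(im[150:260,250:365],None,fx=5,fy=5,interpolation=cv2.INTER_CUBIC)
b=cv2.resize(sc[175:340,260:430],None,fx=3.4,fy=3.4,interpolation=cv2.INTER_CUBIC)
b=np.clip(b.astype(float)*1.8,0,255).astype(np.uint8); a=np.clip(a.astype(float)*1.5,0,255).astype(np.uint8)
cv2.imwrite("pics/c1.png",a);cv2.imwrite("pics/c2.png",b)
E
```

```text
flat (array([578.1229248 ,  19.41618347]), array([200.50143433, 209.33021545]), 5.812244892120361)
mat (array([474.86785889, 315.07833862]), array([197.90823364, 198.29420471]), 81.22392272949219)
board (array([ 482.40527344, -308.01449585]), array([ 83.11238861, 239.47566223]), 80.19307708740234)
board scene (array([ 485.93545532, -305.24224854]), array([ 82.97812653, 244.07531738]), 80.19970703125) mat scene (array([476.67453003, 315.74612427]), array([194.96165466, 194.33425903]), 81.20298767089844) flat scene (array([576.49926758,  23.64151764]), array([210.00338745, 214.10708618]), 5.863795757293701)
```

View pics/c1.png

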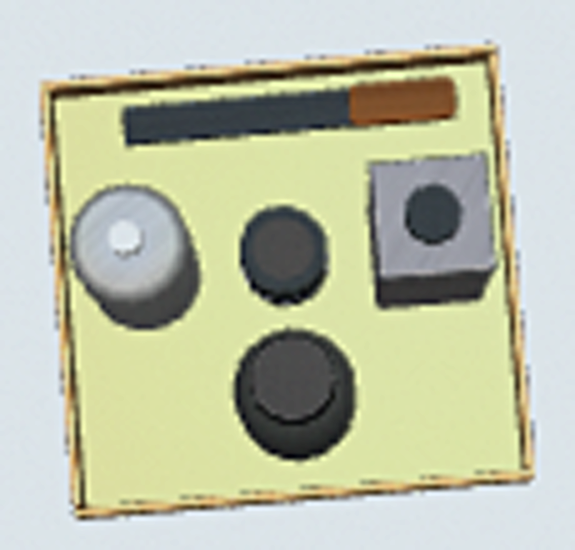

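View pics/c2.png

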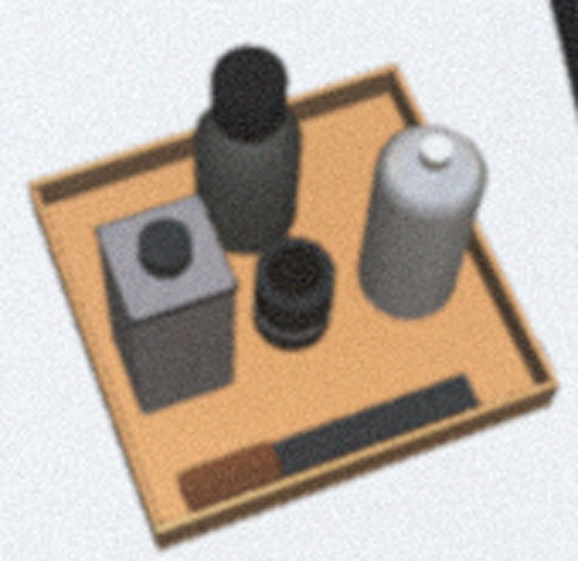

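The crops confirm the order. In the top crop, the can's nozzle is at (125,237), the tin cap at (434,213), the bottle cap at (291,382) and the socket top at (284,250). The rectangle sizes match the given ones. Next I check the spots against these tops and check IK.

```bash
cat >> h.py <<'E'
def frame(o,yaw):
    c,s=np.cos(yaw),np.sin(yaw); return lambda x,y: np.array(o)+np.array([c*x-s*y,s*x+c*y])
FY=np.radians(5.81); MY=np.radians(-8.78); BY=np.radians(-9.8)
E
python3 - <<'E'
from h import *
im=cv2.imread("pics/top0.png"); cam=imaging.camera_model("top"); cs=imaging.camera_model("scene")
F=frame((578.1,19.4),FY)
for n,(x,y),z,px,ps in [("can",(10,65),134,(125,237),(435,151)),("tin",(10,-65),136,(434,213),(164,243)),("bottle",(-55,0),139,(291,382),(250,78)),("socket",(10,0),59,(284,250),(295,268))]:
    a=ray(cam,np.array(px)/5+[250,150]-.4,z)[0,:2]; b=ray(cs,np.array(ps)/3.4+[260,175]-.35,z)[0,:2]
    print(n,"nominal",F(x,y).round(1),"top",a.round(1),"scene",b.round(1))
hsv=cv2.cvtColor(im,cv2.COLOR_BGR2HSV)
low=((hsv[...,1]<50)*255).astype(np.uint8)
c=biggest(low,(436,236,466,266)); print("hole",rect(cam,c,15),cv2.minEnclosingCircle(ray(cam,c.reshape(-1,2),15)[:,:2].astype(np.float32)))
def ik(p,z,yaw):
    out=[]
    for y in (yaw,yaw+np.pi,yaw-np.pi):
        q=solve_ik([*p,z],[np.pi,0,y]); out.append(None if q is None else (round(y,2),np.round(q,2).tolist()))
    return out
M=frame((475,315),MY)
print("can",ik(F(10,65),81,FY+np.pi/2)); print("tin",ik(F(10,-65),81,FY+np.pi/2)); print("bot",ik(F(-55,0),103,FY)); print("hole",ik((482,-310),35,BY))
for y in(-65,0,65): print("mat",ik(M(0,y),81,MY+np.pi/2)); print(ik(M(0,y),230,MY+np.pi/2))
E
```

```text
can nominal [581.5  85.1] top [582.8  85.4] scene [581.1  87.4]
tin nominal [594.6 -44.3] top [595.  -44.4] scene [595.9 -42.4]
bottle nominal [523.4  13.8] top [522.4  14.3] scene [525.2  15.9]
socket nominal [588.   20.4] top [588.1  20. ] scene [587.4  23. ]
hole (array([ 482.49301147, -309.80358887]), array([48.23796082, 45.73536301]), 0.30802884697914124) ((481.9052429199219, -309.5805969238281), 25.172691345214844)
can [(np.float64(1.67), [0.02, 0.53, -0.29, 0.75, 0.0, 1.49]), (np.float64(4.81), [0.02, 0.53, -0.29, 0.75, 0.0, -1.65]), (np.float64(-1.47), [0.02, 0.53, -0.29, 0.75, 0.0, -1.65])]
tin [(np.float64(1.67), [-0.2, 0.54, -0.26, 0.76, 0.0, 1.27]), (np.float64(4.81), [-0.2, 0.54, -0.26, 0.76, 0.0, -1.87]), (np.float64(-1.47), [-0.2, 0.54, -0.26, 0.76, 0.0, -1.87])]
bot [(np.float64(0.1), [-0.11, 0.4, -0.44, 0.73, 0.0, 2.93]), (np.float64(3.24), [-0.11, 0.4, -0.44, 0.73, 0.0, -0.22]), (np.float64(-3.04), [-0.11, 0.4, -0.44, 0.73, 0.0, -0.22])]
hole [(np.float64(-0.17), [-0.7, 0.57, -0.37, 0.63, 0.0, 2.61]), (np.float64(2.97), [-0.7, 0.57, -0.37, 0.63, 0.0, -0.53]), (np.fl
[... 430 characters left out ...]
(1.42), [0.46, 0.5, -0.34, 0.73, 0.0, 2.18]), (np.float64(4.56), [0.46, 0.5, -0.34, 0.73, 0.0, -0.96]), (np.float64(-1.72), [0.46, 0.5, -0.34, 0.73, 0.0, -0.96])]
[(np.float64(1.42), [0.46, 0.36, -0.14, 1.07, 0.0, 2.18]), (np.float64(4.56), [0.46, 0.36, -0.14, 1.07, 0.0, -0.96]), (np.float64(-1.72), [0.46, 0.36, -0.14, 1.07, 0.0, -0.96])]
mat [(np.float64(1.42), [0.54, 0.58, -0.21, 0.79, 0.0, 2.27]), (np.float64(4.56), [0.54, 0.58, -0.21, 0.79, 0.0, -0.87]), (np.float64(-1.72), [0.54, 0.58, -0.21, 0.79, 0.0, -0.87])]
[(np.float64(1.42), [0.54, 0.45, -0.01, 1.11, 0.0, 2.27]), (np.float64(4.56), [0.54, 0.45, -0.01, 1.11, 0.0, -0.87]), (np.float64(-1.72), [0.54, 0.45, -0.01, 1.11, 0.0, -0.87])]
```

Nominal spots, top view and scene view agree to about 2 mm. Starting with the spray can.

```bash
cat >> h.py <<'E'
F=frame((578.3,19.9),FY); M=frame((475.2,315.2),MY)
HOLE=np.array([482.3,-309.8])
P=np.pi/2
OBJ={"can":(F(10,65),FY-P,81,M(0,62),MY-P),"tin":(F(10,-65),FY-P,81,M(0,-62),MY-P),"bottle":(F(-55,0),FY+np.pi,103,M(0,0),MY-P)}
def transfer(a,ya,b,yb,zg,zb,up,effort=50,ap=1.0):
    """pick at xy a / yaw ya / TCP height zg; place at b / yb / height zb, via height up"""
    oa,ob=[np.pi,0,ya],[np.pi,0,yb]
    bot.move_ptp([*a,up],oa); bot.grip(ap)
    bot.movel([*a,zg],max_speed=130); bot.grip(0,effort)
    s=bot.get_state(); print("grip",round(s["opening"],3),round(s["gripper_force"],1),np.round(s["tcp_pos"],1))
    bot.movel([*a,zg+25],max_speed=60); bot.movel([*a,up],max_speed=180)
    bot.move_ptp([*b,up],ob); s=bot.get_state(); print("carry",round(s["opening"],3),np.round(s["contact_force"],1))
    bot.movel([*b,zb+20],max_speed=180)
    hit=bot.movel([*b,zb],max_speed=30,threshold=6)
    s=bot.get_state(); print("down",hit,np.round(s["tcp_pos"],1),np.round(s["contact_force"],1))
    bot.grip(ap); bot.movel([*b,up],max_speed=150)
    s=bot.get_state(); print("t",round(s["t"],1))
E
python3 - <<'E'
from h import *
a,ya,z,b,yb=OBJ["can"]; transfer(a,ya,b,yb,z,z+.5,250)
cv2.imwrite("pics/top1.png",imaging.capture("top")[120:330,100:400].repeat(2,0).repeat(2,1))
E
```

```text
grip 0.594 51.6 [582.3  85.6  81.9]
carry 0.597 [ 0.2 -0.6 -3.8]
down True [484.3 376.2  81.9] [0.9 1.  5.2]
t 10.8
```

View pics/top1.png

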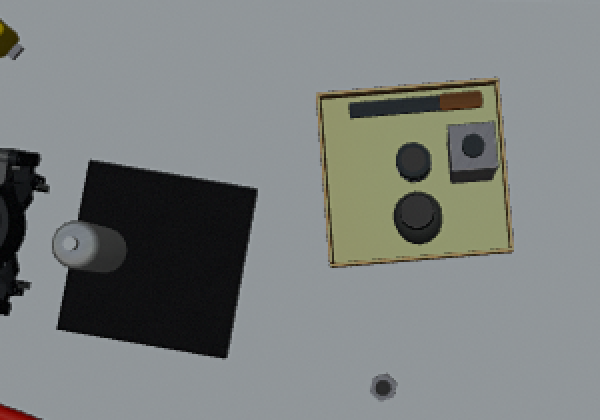

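The can stands upright on the mat's far edge strip (about (95,245) in the crop), and its top offset matches plain perspective. Next are the bottle and the tin.

```bash
python3 - <<'E'
from h import *
for n,up in (("bottle",275),("tin",250)):
    a,ya,z,b,yb=OBJ[n]; transfer(a,ya,b,yb,z,z+.5,up)
cam=imaging.camera_model("top"); im=imaging.capture("top")
im2=imaging.capture("scene")
cv2.imwrite("pics/top2.png",np.hstack([im[120:330,100:400],im2[100:310,260:560]]))
E
```

```text
grip 0.411 49.6 [523.8  14.4 103.4]
carry 0.412 [-0.1 -0.  -1.7]
down True [474.7 314.9 103.4] [ 0.1 -0.3  4.8]
t 20.6
grip 0.575 52.1 [595.4 -43.8  81.7]
carry 0.584 [ 0.8 -0.6 -3.3]
down True [465.3 253.8  81.6] [0.3 0.2 5.4]
t 30.2
```

View pics/top2.png

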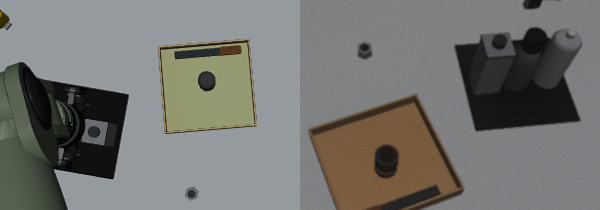

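All three stand upright on the mat (right half of the picture, scene crop), and the socket is still in the flat. Moving the socket to the hole.

```bash
python3 - <<'E'
from h import *
transfer(F(10,0),FY+np.pi,HOLE,BY+np.pi,29,33,200)
im=imaging.capture("scene"); cv2.imwrite("pics/s3.png",cv2.resize(im[170:340,90:200],None,fx=3.5,fy=3.5))
E
```

```text
grip 0.447 50.8 [588.7  21.   29.6]
carry 0.444 [-0.3 -0.  -2.8]
down True [ 482.1 -309.7   35.6] [-0.7  0.4  5.2]
t 39.7
```

View pics/s3.png

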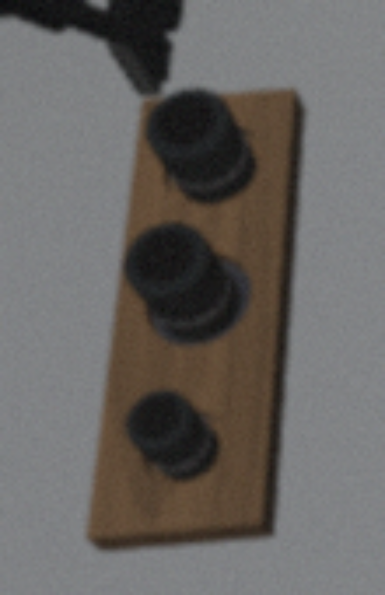

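The socket is seated in the middle hole: it stopped 6 mm higher than at pickup, which puts its foot at z = 10. The neighbouring sockets are undisturbed. Returning the containers now.

```bash
python3 - <<'E'
from h import *
for n,up in (("tin",250),("bottle",275),("can",250)):
    a,ya,z,b,yb=OBJ[n]; transfer(b,yb,a,ya,z,z+.5,up)
bot.move_ptp([400,200,330],[np.pi,0,FY-P])
im=imaging.capture("top"); im2=imaging.capture("scene")
cv2.imwrite("pics/f.png",np.vstack([cv2.resize(im[140:330,230:500],None,fx=2,fy=1.5),im2[160:345,90:630]]))
d=lambda p,q,bx: [cv2.absdiff(p,q).max(2)[bx[1]:bx[3],bx[0]:bx[2]]>40]
for n,i in(("top",im),("scene",im2)):
    o=cv2.imread(f"pics/{n}0.png"); bx=(255,155,360,258) if n=="top" else (265,180,425,335)
    print(n,d(o,i,bx)[0].sum())
print(bot.get_state()["t"])
E
```

```text
grip 0.58 53.1 [466.1 254.1  81.6]
carry 0.578 [-0.1  0.1 -3.9]
down True [594.3 -43.7  81.6] [-0.1 -0.3  5.3]
t 50.0
grip 0.411 49.6 [475.2 315.4 103.4]
carry 0.407 [ 0.2  0.6 -3.1]
down True [523.1  14.4 103.4] [ 0.5 -0.1  5.8]
t 59.8
grip 0.595 52.8 [485.  376.8  81.9]
carry 0.594 [ 0.2  0.1 -3.8]
down True [581.2  85.5  81.9] [-0.4  0.1  6. ]
t 69.3
top 484
scene 695
70.325
```

View pics/f.png

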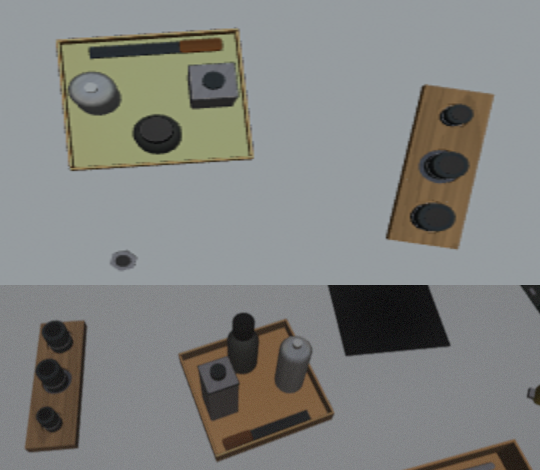

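The can, tin and bottle are upright on their original spots in the flat, and all three sockets stand in the board. The arm is clear, so I'm handing in.

```bash
python3 -c "
from bench import bot
bot.dwell(0.5); print(bot.sign_off())"
```

```text
the job is handed in; nothing more can be done
None
```

I handed the job in at about 71 s of the 134 s allowed: the last pictures show the socket upright in the middle hole, the can, tin and bottle upright on their starting spots, and the other two sockets still in place; the hand-in returned no verdict.

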